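# Start the dust extractor before the machine

## Task

Start up the bench saw from its four loose switch boxes, pressing with the fingertips: first rock the main switch (the rocker) over by pushing its raised half fully down, then press the wide rectangular paddle of the dust extractor fully down so that it stays down, and last press the small flat round start button fully down, hold it down for a second and let it come back up. Keep to this order, and do not press the mushroom-shaped stop button. Only press: do not lift, tip or shove the boxes out of place, and leave the other things on the table where they are.

Things in the scene. Friction and masses are not known exactly. Their poses are not given: they have to be found in the camera images.
- rocker_box: a loose grey switch box, 84 x 84 mm and 42 mm high, about 0.7 kg, standing free on four rubber feet; origin at the centre of its underside, z up. On its lid the white rocker switch is mounted; the rocker pivots about the box's y axis above the box's centre, and its two halves lie along the box's +x and -x. The box may be turned any way about the vertical.
- rocker (a joint): the rocker of the main switch, rad: 0 = off (as found: the half on the box's +x side slopes up away from the pivot at 0.35 rad, the -x half is level), 0.35 = on (the +x half level, the -x half up). It stays where it is left (no spring); pushing the middle of the raised half down takes about 3 N
- rocker_raised (a point): point on the upper face of the rocker half that is raised at the start, 18 mm along the face from the pivot (each half is 30 mm long and 36 mm wide); it is on the box's +x side and 52 mm above the table when off, 46 mm when on (pressed down level)
- paddle_box: a loose grey switch box, 84 x 84 mm and 42 mm high, about 0.7 kg, standing free on four rubber feet; origin at the centre of its underside, z up. On its lid is the wide white rectangular paddle with three ribs.
- paddle (a joint): the dust extractor's paddle, m: 0 = up (as found), 0.008 = fully down. It moves straight down under about 4 N and stays where it is left (push-and-stay, no spring)
- paddle_top (a point): centre of the paddle's flat top (rectangle of 50 mm along the box's x and 64 mm along its y), 54 mm above the table when up, 46 mm when down
- start_box: a loose grey switch box, 84 x 84 mm and 42 mm high, about 0.7 kg, standing free on four rubber feet; origin at the centre of its underside, z up. On its lid is the small flat round white start button.
- start (a joint): the start button, m: 0 = up (as found), 0.007 = fully down. A spring returns it: 2 N to begin, about 4 N fully down
- start_top (a point): centre of the start button's flat top (28 mm across), 53 mm above the table when up, 46 mm when down
- stop_box: a loose grey switch box, 84 x 84 mm and 42 mm high, about 0.7 kg, standing free on four rubber feet; origin at the centre of its underside, z up. On its lid is the stop button, a white domed mushroom on a stem.
- stop (a joint): the stop button, m: 0 = up, 0.006 = down; sprung, 5 N to begin. Not to be pressed
- stop_top (a point): top of the domed mushroom head (44 mm across), 71 mm above the table
- block_walnut: loose dark wood block lying flat, 45 x 140 x 28 mm, long side along its y; origin at the centre of the underside; a bystander
- box_screws: loose small cardboard box, 60 x 85 x 40 mm, brown; origin at the centre of the underside; a bystander
- box_dowels: loose small flat cardboard box, 65 x 100 x 30 mm, grey-blue; origin at the centre of the underside; a bystander
- tape_black: loose roll of black tape lying flat, 110 mm across, 45 mm high; origin at the centre of the underside; a bystander
There are look-alikes about, which are no part of the job. Leave any purple look-alike of the stop_box alone.

How it is judged:
On the way, in this order (a step that is already met when the one before it is completed fails the run):
1. the rocker is pushed over to on (value of joint rocker above 0.28 rad), for 0.1 s.
2. the paddle is pressed down (value of joint paddle above 0.006 m), for 0.1 s.
3. the start button is held down for at least half a second (value of joint start above 0.005 m), for 0.5 s.
At the end, for the whole second after the job is handed in: The rocker is over (more than 0.28 of 0.35 rad), the paddle is down (more than 6 of 8 mm), the start and stop buttons are up (less than 1.5 mm in), and the four boxes stand level (within 0.1 rad) and at rest, boxes and bystanders within 25 mm of where they were (value of joint rocker above 0.28 rad and value of joint paddle above 0.006 m and value of joint each of start, stop below 0.0015 m and distance of each of rocker_box, paddle_box, start_box, stop_box, block_walnut, box_screws, box_dowels, tape_black from where it was at the start of the episode below 0.025 m and angle between each of rocker_box, paddle_box, start_box, stop_box's own z axis and vertical below 0.1 rad and linear speed of each of rocker_box, paddle_box, start_box, stop_box, block_walnut, box_screws, box_dowels, tape_black below 0.02 m/s); the robot touches nothing.
It fails at once if the paddle is pressed (more than 3 mm) before the rocker is over (value of joint paddle above 0.003 m and value of joint rocker below 0.26 rad).
It fails at once if the start button is pressed (more than 3 mm) before the rocker is over and the paddle is down (value of joint start above 0.003 m and (value of joint paddle below 0.0055 m or value of joint rocker below 0.26 rad)).
It fails at once if the stop button is pressed (more than 2 mm) (value of joint stop above 0.002 m).
It fails at once if a switch box is lifted 10 mm, tipped or shoved more than 30 mm (height (world z) of any of rocker_box, paddle_box, start_box, stop_box above 0.01 m or angle between any of rocker_box, paddle_box, start_box, stop_box's own z axis and vertical above 0.2 rad or distance of any of rocker_box, paddle_box, start_box, stop_box from where it was at the start of the episode above 0.03 m).
It fails at once if a bystander is moved more than 30 mm (distance of any of block_walnut, box_screws, box_dowels, tape_black from where it was at the start of the episode above 0.03 m).
It also fails if it takes over 56 s, if anything falls off the work surface, if the arm or the gripper's body presses on something with over 40 N, if the wrist force passes 120 N, or if a joint passes its speed limit or range.

## Robot

A 7-joint arm with a two-finger parallel gripper is mounted at the origin on the work surface; the furniture and walls round the work are solid. World frame = base frame: x ahead of the robot, y to its left, z up, the work surface at z = 0. Lengths are in m, angles in rad, forces in N, time in s.
With the tool pointing down it reaches from about 0.4 to 0.85 m from the base axis. Payload 4.5 kg.
Tool frame: the origin (TCP) lies midway between the tips of the shut fingers; the grasp point (between the pads) lies 19 mm behind it; z points along the fingers, x is the direction in which the jaws open and shut, and the axes are right-handed (so a half turn about z gives the same grasp; the last joint's range is limited). The gripper opens to 88 mm and grips with 3 to 60 N. Pads are 18 mm wide; open, the fingers measure 123 mm over their backs; the gripper's body (75 mm by 187 mm) begins 45 mm behind the grasp point.
Start: joints at [1.368, 0.689, -0.195, 1.565, 0.157, 0.902, -0.215], TCP at [0.147, -0.608, 0.239] pointing down, gripper open.
Joint ranges: [-3.01, 3.01], [-0.46, 2.08], [-1.47, 1.51], [0.13, 2.56], [-1, 4.14], [0.04, 2.09], [-2.66, 2.66]. Speed limits (rad/s): [2.57, 2.57, 3.14, 3.14, 3.14, 3.14, 3.14].

## Interface

Orientations are given as a unit quaternion [x, y, z, w].
In Python, from plant import r gives the robot as it stands. The module is installed in compiled form; this text tells all that it offers.
- The arm moves only by the tool play_rows, never from a script. Its argument "increments" is a list of rows, each a list of 7 numbers: the opening, from 0 (shut) to 1 (fully open), then the shift along the tool's x, y, z in mm, then the turn, a rotation vector about the tool's x, y, z in rad. In form: [[hand, dx, dy, dz, wx, wy, wz], ...]. A call has exactly 8 rows; each row shifts and turns the pose as measured when the row begins, along the tool's axes as they then stand; what a row does not reach is not made up. A row lasts 1/8 s, in which the tool goes at most 62.5 mm and 10.7 degrees, less where a joint would pass 70% of its speed; a pose out of reach is approached as far as the arm can. A call is refused whole if a number of a shift passes 62.5 or a number of a turn 0.188, either way. A call with a gripper value outside its range is refused whole. The fingers move at their own pace and stop on an object; "grip_force" is the grip in N (left out, the last holds). Time passes only in rows, so rows that do not move let the fingers close, or fill a call up. It gives the time, the measured TCP pose, the force and the opening at its end, in the units of the state.
- r.get_state(): the state, without advancing time (a new reading comes with each control period).
- r.snapshot(name): name is "side" or "top"; returns the picture (384x512x3 uint8, red, green, blue); there is no depth.
- r.get_calibration(name): a dict with "fx", "fy", "cx", "cy" (pixels), "R" (3x3) and "t" (3): a world point X has camera coordinates R X + t. Camera axes: x right, y down, z forward; pixel columns grow to the right and rows downward; lengths in m; the calibration is good to about 2 mm. A picture is of the moment at which its call begins. get_calibration takes no time and is no camera call.
- r.finish_job(): hands the job in, once; it reports no verdict.
The state is a dict: "clock": time; "q": joint angles; "qd": joint speeds; "joint_torque": joint torques, N m; "tool_pos": TCP position; "eef_rot": TCP orientation; "contact_force": force on the tool from outside, world axes, zero at the start; "moment": the same for the moment, N m; "opening": opening from 0.0 (shut) to 1.0 (fully open).
Only numpy, scipy, OpenCV 4.12 (cv2) and the standard library are available. Lean on these libraries where they do the work, as an engineer would, in place of code of your own. Each camera call takes 0.05 s, during which the arm holds its last target.

## Working session

There is one attempt and no reset: what is moved stays moved. The work goes in short steps, Python scripts to look and compute and a tool call to move; the robot and the scene stay as the last step left them, time stands still between calls to the robot, and variables do not carry over. Pictures are saved under pics/ and viewed, and the job is handed in when it is done.

Besides the shell and the picture viewer there is one more tool, called after ">>>" as name([rows], argument=value, ...), one row to a line, values as JSON. play_rows: Moves the arm, as the interface text tells. Its arguments: {"type":"object","properties":{"increments":{"type":"array"},"grip_force":{"type":"number"}},"required":["increments"]}

```bash
mkdir -p pics
python3 - <<'E'
from plant import r
import cv2
for n in("top","side"):
    im=r.snapshot(n); cv2.imwrite(f"pics/{n}0.png",im[:,:,::-1])
    c=r.get_calibration(n); print(n,c)
print(r.get_state())
E
```

```text
top {'fx': 363.48024001868947, 'fy': 363.48024001868947, 'cx': 263.77747304990123, 'cy': 187.8738964895805, 'R': array([[ 0.02940898, -0.99956037, -0.00376507],
       [-0.99641037, -0.02901675, -0.07952606],
       [ 0.07938185,  0.00609034, -0.99682568]]), 't': array([-0.05448767,  0.5255151 ,  1.12450717])}
side {'fx': 367.0042166006542, 'fy': 367.0042166006542, 'cx': 263.41237481275704, 'cy': 192.93850744843212, 'R': array([[-0.93645789, -0.35025919, -0.01910819],
       [-0.12994831,  0.39699834, -0.90857347],
       [ 0.32582213, -0.84835772, -0.41728782]]), 't': array([0.45856248, 0.15035833, 0.86299417])}
{'clock': 0.1, 'q': array([ 1.36782357,  0.6898785 , -0.19451433,  1.56619799,  0.15727455,
        0.90250928, -0.21512948]), 'qd': array([ 3.21430664e-04, -1.89632619e-03, -7.99962286e-04, -2.64048704e-03,
       -2.03811038e-03,  8.98488996e-04, -5.87265528e-05]), 'joint_torque': array([-3.33320524e-03, -5.28500354e+01, -1.27194867e+00, -1.53837222e+01,
       -5.26207220e-02,  1.95741275e-03,  4.07038533e-05]), 'tool_pos': array([ 0.14643628, -0.60703811,  0.23801478]), 'eef_rot': array([ 7.85680178e-01, -6.18632373e-01, -6.61485153e-04, -4.55214177e-04]), 'contact_force': array([ 0.21201201, -0.12341787,  0.10147214]), 'moment': array([-0.01588495, -0.0034865 ,  0.01026768]), 'opening': 1.0018301053595842}
```

View pics/top0.png

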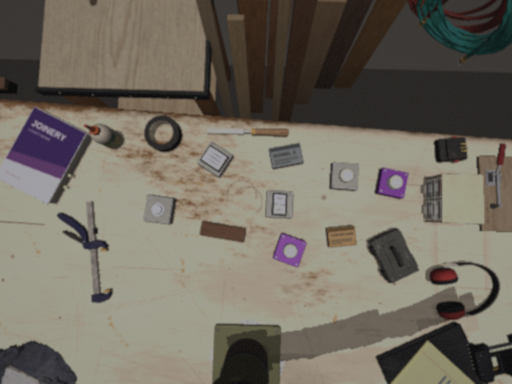

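View pics/side0.png

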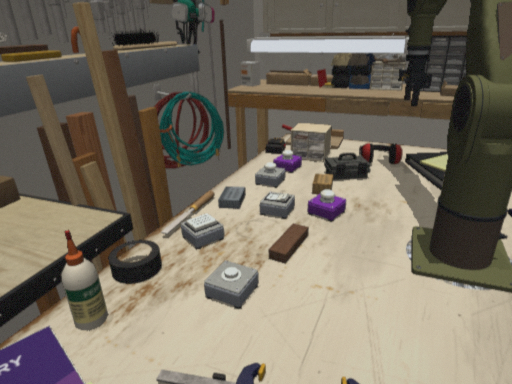

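Run:
```python
import cv2,numpy as np
t=cv2.imread("pics/top0.png"); s=cv2.imread("pics/side0.png")
def crop(im,cx,cy,h=32,k=6): return cv2.resize(im[cy-h:cy+h,cx-h:cx+h],None,fx=k,fy=k,interpolation=cv2.INTER_CUBIC)
a=np.hstack([crop(t,215,159,32,4),crop(t,279,204,32,4),crop(t,344,176,32,4)])
b=np.hstack([crop(t,159,209,32,4),crop(t,291,250,32,4),crop(t,393,182,32,4)])
cv2.imwrite("pics/tc.png",np.vstack([a,b]))
a=np.hstack([crop(s,203,230,32,4),crop(s,277,204,32,4),crop(s,270,175,32,4)])
b=np.hstack([crop(s,231,283,32,4),crop(s,327,205,32,4),crop(s,288,161,32,4)])
cv2.imwrite("pics/sc.png",np.vstack([a,b]))
```

```text
(no output)
```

View pics/tc.png

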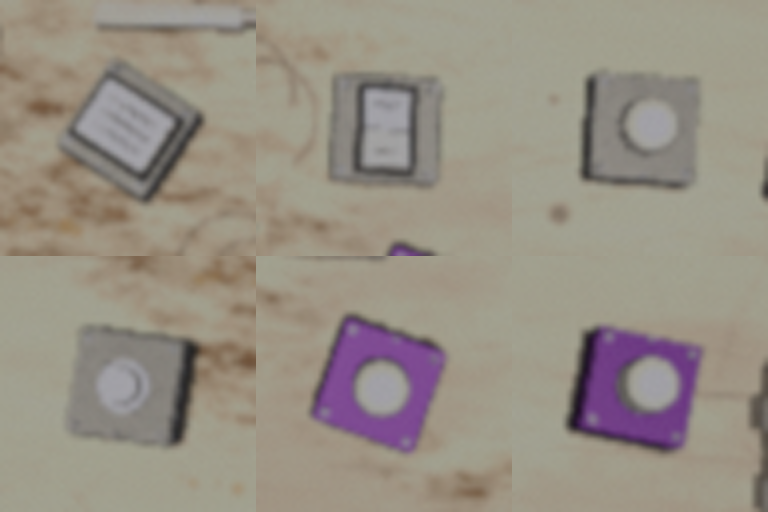

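View pics/sc.png

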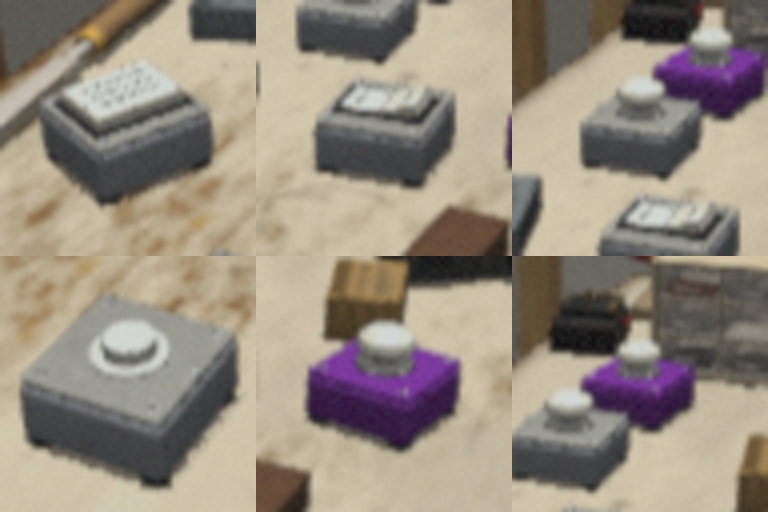

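Grey boxes: paddle (ribbed rectangle) top (215,159)/side (203,230); rocker (two halves) top (279,204)/side (277,204). Start (flat, white ring) is at top (159,209)/side (231,283), and stop (grey mushroom) at top (344,176)/side (270,175). The purple mushrooms at (291,250) and (393,182) are look-alikes. Next I need to see which rocker half is raised.

```bash
cat > h.py <<'E'
import numpy as np
from plant import r
C={n:r.get_calibration(n) for n in("top","side")}
def proj(n,X):
    c=C[n]; p=c["R"]@np.array(X)+c["t"]; return np.array([c["fx"]*p[0]/p[2]+c["cx"],c["fy"]*p[1]/p[2]+c["cy"]])
def back(n,u,v,z):
    c=C[n]; d=c["R"].T@np.array([(u-c["cx"])/c["fx"],(v-c["cy"])/c["fy"],1]); o=-c["R"].T@c["t"]
    return o+d*(z-o[2])/d[2]
E
python3 - <<'E'
import cv2,numpy as np
from h import *
t=cv2.imread("pics/top0.png"); s=cv2.imread("pics/side0.png")
def crop(im,cx,cy,h,k): return cv2.resize(im[cy-h:cy+h,cx-h:cx+h],None,fx=k,fy=k,interpolation=cv2.INTER_LANCZOS4)
cv2.imwrite("pics/rk.png",np.hstack([crop(t,279,204,20,10),crop(s,277,204,20,10)]))
cv2.imwrite("pics/pd.png",np.hstack([crop(t,215,159,20,10),crop(t,159,209,20,10)]))
for n,u,v,z in[("top",215,158,.054),("top",279,204,.046),("top",159-2,209-1,.053),("top",346,175,.071),("side",231,271,.053),("side",281,189,.046)]:print(n,u,v,back(n,u,v,z).round(4))
E
```

```text
top 215 158 [0.6122 0.1137 0.054 ]
top 279 204 [ 0.4766 -0.0874  0.046 ]
top 157 208 [0.4532 0.2847 0.053 ]
top 346 175 [ 0.5691 -0.2863  0.071 ]
side 231 271 [0.4509 0.2883 0.053 ]
side 281 189 [ 0.4854 -0.145   0.046 ]
```

View pics/rk.png

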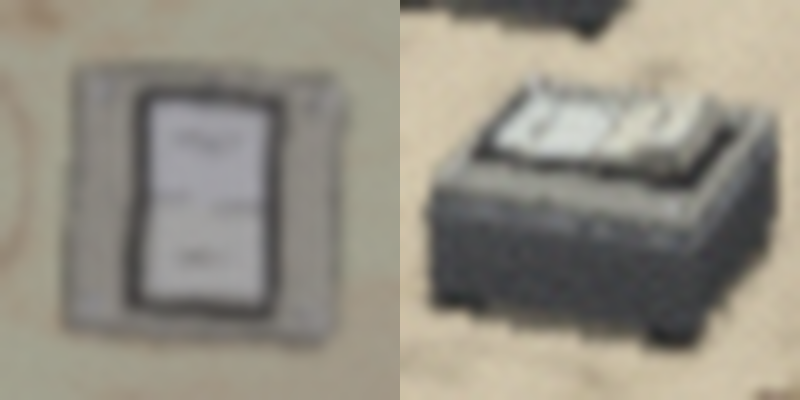

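View pics/pd.png

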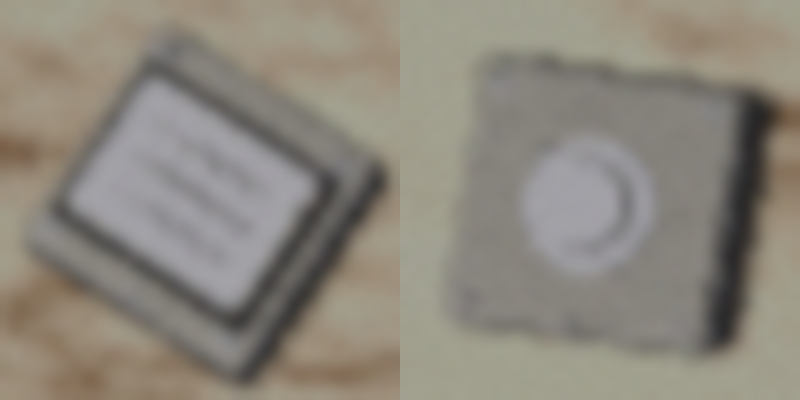

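Run:
```python
import cv2,numpy as np
from h import *
def px(cx,cy,pts): return [(cx-20+(x+.5)/10-.5, cy-20+(y+.5)/10-.5) for x,y in pts]
B={}
for nm,cx,cy,pts in[("rk",279,204,[(80,65),(345,80),(335,342),(62,330)]),("pd",215,159,[(160,28),(382,165),(240,378),(28,240)]),("st",159,209,[(485,60),(752,92),(715,350),(450,310)])]:
    if nm=="st": pts=[(x-400,y) for x,y in pts]
    W=np.array([back("top",*p,.042) for p in px(cx,cy,pts)])
    c=W.mean(0); e=[W[1]-W[0],W[2]-W[3],W[0]-W[3],W[1]-W[2]]
    # W0->W1 edge goes right (world -y): rotate
    ang=[np.arctan2(*(v[:2])[::-1]) for v in e]; print(nm,c.round(4),[round(float(np.linalg.norm(v)),4) for v in e],np.degrees(ang).round(1)); B[nm]=c
t=cv2.imread("pics/top0.png"); s=cv2.imread("pics/side0.png")
c=B["rk"]; out=[]
for hyp in(0,1):
  yaw=np.radians(-2.0)+ (np.pi if hyp else 0)
  R=np.array([[np.cos(yaw),-np.sin(yaw)],[np.sin(yaw),np.cos(yaw)]])
  for n,im,cx,cy in(("top",t,279,204),("side",s,277,204)):
    g=cv2.resize(im[cy-20:cy+20,cx-20:cx+20],None,fx=10,fy=10,interpolation=cv2.INTER_CUBIC)
    w=np.cos(.35)*.03; hh=.046+.03*np.sin(.35)
    for quad in([(0,-.018,.046),(w,-.018,hh),(w,.018,hh),(0,.018,.046)],[(0,-.018,.046),(-.03,-.018,.046),(-.03,.018,.046),(0,.018,.046)],[(-.042,-.042,.042),(.042,-.042,.042),(.042,.042,.042),(-.042,.042,.042)]):
      P=[]
      for x,y,z in quad:
        q=R@[x,y]+c[:2]; u=proj(n,[*q,z]); P.append(((u-[cx-20,cy-20]+.5)*10-.5))
      cv2.polylines(g,[np.array(P).round().astype(int)],True,(0,0,255) if quad[1][0]>0 else (255,0,0),1)
    out.append(g)
cv2.imwrite("pics/hyp.png",cv2.resize(np.vstack([np.hstack(out[:2]),np.hstack(out[2:])]),(600,600)))
```

```text
rk [ 0.4769 -0.0879  0.042 ] [0.082, 0.0839, 0.0818, 0.0807] [-91.6 -90.8  -2.2  -0.9]
pd [0.6116 0.1159 0.042 ] [0.0821, 0.0793, 0.0781, 0.0797] [-120.2 -121.4  -29.4  -31.5]
st [0.4511 0.2829 0.042 ] [0.0834, 0.0827, 0.0775, 0.0799] [-95.1 -96.8  -4.8  -5.4]
```

View pics/hyp.png

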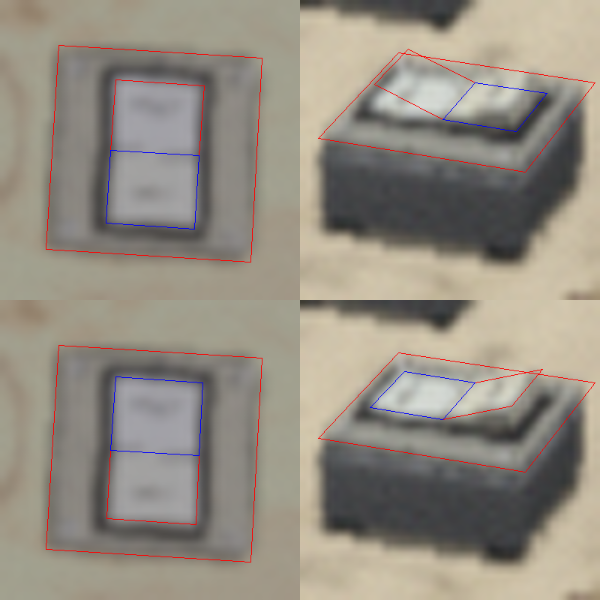

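The lower overlay fits: the raised half is the one towards the robot (world -x), with its pivot near (0.477, -0.088). I'll shut the fingers, square the yaw and travel high.

>>> play_rows([
  [0,0,0,0,0,0,0.132],
  [0,0,0,0,0,0,0.132],
  [0,-45,-25,0,0,0,0],
  [0,-45,-25,0,0,0,0],
  [0,-45,-25,0,0,0,0],
  [0,-45,-25,0,0,0,0],
  [0,-45,-25,0,0,0,0],
  [0,-45,-25,0,0,0,0],
], grip_force=20)

```text
clock: 1.1
tool_pos: [0.3076, -0.3374, 0.2353]
eef_rot: [-0.691, 0.723, 0.002, 0.0]
contact_force: [1.0, -0.7, 0.2]
opening: 0.119
```

```bash
cat >> h.py <<'E'
from scipy.spatial.transform import Rotation as Ro
def need(p,yawx):
    # p target TCP, yawx world angle (deg) of tool x, tool pointing down
    s=r.get_state(); R=Ro.from_quat(s["eef_rot"]); a=np.radians(yawx)
    X=np.array([np.cos(a),np.sin(a),0]);Z=np.array([0,0,-1.]);T=Ro.from_matrix(np.c_[X,np.cross(Z,X),Z])
    print("t",round(s["clock"],2),"pos",s["tool_pos"].round(4),"F",s["contact_force"].round(2),"op",round(s["opening"],2))
    print("shift now-axes mm",(R.inv().apply(np.array(p)-s["tool_pos"])*1e3).round(1),"shift target-axes",(T.inv().apply(np.array(p)-s["tool_pos"])*1e3).round(1),"turn",(R.inv()*T).as_rotvec().round(4))
E
python3 -c "
from h import *
need([.459,-.0875,.08],-91.5)"
```

```text
t 1.1 pos [ 0.3076 -0.3374  0.2353] F [ 0.95 -0.69  0.23] op 0.12
shift now-axes mm [-255.9 -140.4  155.8] shift target-axes [-253.8 -144.8  155.3] turn [ 0.0027  0.0038 -0.0187]
```

>>> play_rows([
  [0,-42,-24,0,0,0,-0.015],
  [0,-42,-24,0,0,0,0],
  [0,-42,-24,20,0,0,0],
  [0,-42,-24,30,0,0,0],
  [0,-42,-24,30,0,0,0],
  [0,-42,-24,30,0,0,0],
  [0,0,0,20,0,0,0],
  [0,0,0,0,0,0,0],
])

```text
clock: 2.1
tool_pos: [0.4675, -0.0764, 0.1017]
eef_rot: [-0.7, 0.714, 0.001, 0.002]
contact_force: [0.1, 0.2, -0.1]
opening: 0.008
```

Run:
```python
from h import *
need([.459,-.0875,.08],-91.5)
import cv2
for n in("top","side"):cv2.imwrite(f"pics/{n}1.png",r.snapshot(n)[:,:,::-1])
s=r.get_state()["tool_pos"]; print(proj("side",s),proj("side",[.46,-.0875,.052]),proj("side",[.4769,-.0879,.042]))
g=cv2.imread("pics/side1.png"); cv2.imwrite("pics/s1c.png",cv2.resize(g[150:230,225:325],None,fx=7,fy=7,interpolation=cv2.INTER_CUBIC))
```

```text
t 2.1 pos [ 0.4675 -0.0764  0.1017] F [ 0.07  0.22 -0.12] op 0.01
shift now-axes mm [11.3  8.3 21.7] shift target-axes [11.3  8.2 21.7] turn [-0.002   0.0044  0.0055]
[279.28778574 180.61421254] [283.20099509 195.90061446] [277.72876146 198.17000833]
```

View pics/s1c.png

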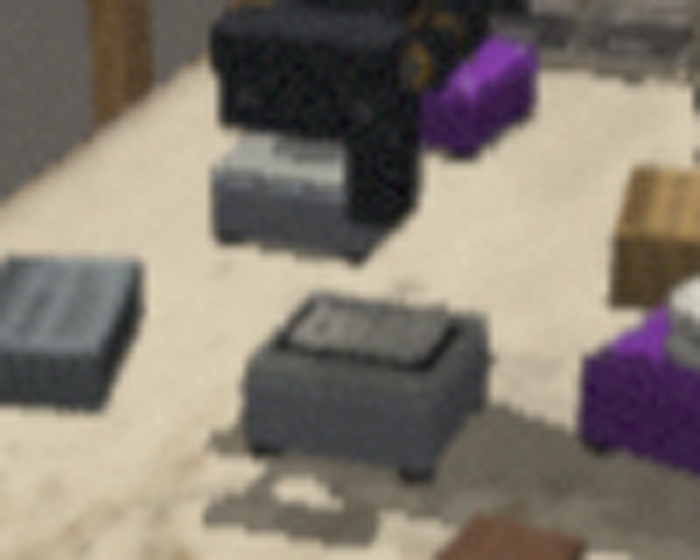

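>>> play_rows([
  [0,11,8,0,0,0,0],
  [0,0,0,20,0,0,0],
  [0,0,0,15,0,0,0],
  [0,0,0,6,0,0,0],
  [0,0,0,4,0,0,0],
  [0,0,0,4,0,0,0],
  [0,0,0,3,0,0,0],
  [0,0,0,3,0,0,0],
])

```text
clock: 3.2
tool_pos: [0.4588, -0.0962, 0.0523]
eef_rot: [-0.695, 0.719, -0.004, 0.004]
contact_force: [-1.0, 0.5, 2.0]
opening: 0.003
```

```bash
python3 -c "
from h import *
need([.459,-.0875,.046],-91.5)"
```

```text
t 3.2 pos [ 0.4588 -0.0962  0.0523] F [-0.95  0.45  2.  ] op 0.0
shift now-axes mm [-8.7  0.1  6.3] shift target-axes [-8.7 -0.   6.3] turn [-0.0114  0.0003 -0.0068]
```

Contact has begun at 2 N, but I'm 9 mm off sideways. I'll lift, recentre and press again.

>>> play_rows([
  [0,0,0,-15,0,0,0],
  [0,-8,0,0,-0.01,0,-0.007],
  [0,0,0,0,0,0,0],
  [0,0,0,0,0,0,0],
  [0,0,0,0,0,0,0],
  [0,0,0,0,0,0,0],
  [0,0,0,0,0,0,0],
  [0,0,0,0,0,0,0],
])

```text
clock: 4.2
tool_pos: [0.46, -0.0873, 0.0684]
eef_rot: [-0.698, 0.716, -0.001, 0.001]
contact_force: [-0.4, 0.2, -0.1]
opening: 0.004
```

```bash
python3 -c "
from h import *
need([.459,-.0875,.046],-91.5)"
```

```text
t 4.2 pos [ 0.46   -0.0873  0.0684] F [-0.39  0.23 -0.15] op 0.0
shift now-axes mm [ 0.2  1.1 22.4] shift target-axes [ 0.2  1.  22.4] turn [-0.0029  0.0004  0.0015]
```

Centred now. Pressing.

>>> play_rows([
  [0,0,1,6,0,0,0],
  [0,0,0,6,0,0,0],
  [0,0,0,4,0,0,0],
  [0,0,0,4,0,0,0],
  [0,0,0,4,0,0,0],
  [0,0,0,4,0,0,0],
  [0,0,0,4,0,0,0],
  [0,0,0,4,0,0,0],
])

```text
clock: 5.2
tool_pos: [0.4579, -0.0874, 0.0453]
eef_rot: [-0.698, 0.716, -0.005, 0.004]
contact_force: [-5.4, 3.1, 51.9]
opening: 0.008
```

```bash
python3 -c "
from h import *
need([.459,-.0875,.046],-91.5)"
```

```text
t 5.2 pos [ 0.4579 -0.0874  0.0453] F [-5.41  3.11 51.9 ] op 0.01
shift now-axes mm [ 0.1 -1.1 -0.7] shift target-axes [ 0.1 -1.1 -0.7] turn [-0.0119 -0.0013  0.0015]
```

The tip bottomed at 45.3 mm, so the rocker should be level. Lift and check.

>>> play_rows([
  [0,0,0,-10,0,0,0],
  [0,0,0,-30,0,0,0],
  [0,0,0,-40,0,0,0],
  [0,-30,0,-20,0,0,0],
  [0,-45,0,0,0,0,0],
  [0,-45,0,0,0,0,0],
  [0,-20,0,0,0,0,0],
  [0,0,0,0,0,0,0],
])

```text
clock: 6.2
tool_pos: [0.4639, 0.0564, 0.1495]
eef_rot: [-0.697, 0.717, -0.008, 0.007]
contact_force: [-0.3, 0.2, -0.4]
opening: 0.001
```

Run:
```python
from h import *
need([.6115,.1145,.10],-91.5)
import cv2
a=r.snapshot("side")[:,:,::-1];b=r.snapshot("top")[:,:,::-1]
cv2.imwrite("pics/side2.png",a);cv2.imwrite("pics/top2.png",b)
z=lambda g,x,y:cv2.resize(g[y-20:y+20,x-20:x+20],None,fx=10,fy=10,interpolation=cv2.INTER_CUBIC)
cv2.imwrite("pics/c2.png",np.hstack([z(b,279,204),z(a,277,204)]))
```

```text
t 6.2 pos [0.4639 0.0564 0.1495] F [-0.33  0.19 -0.39] op 0.0
shift now-axes mm [ -62.1 -144.9   52.6] shift target-axes [ -62.  -146.    49.5] turn [-0.0213 -0.0006 -0.0007]
```

View pics/c2.png

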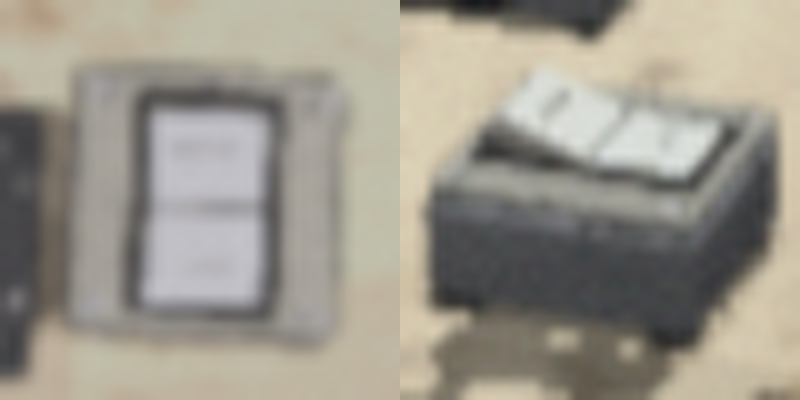

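View pics/side2.png

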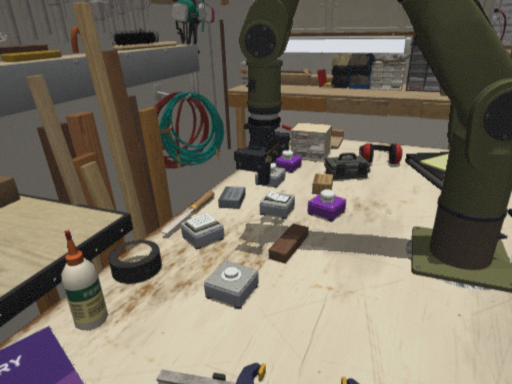

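The rocker is over: in the side crop the far half now stands up, the near half is level, and the box hasn't moved. On to the paddle.

>>> play_rows([
  [0,-12,-28,0,-0.02,0,0],
  [0,-12,-28,0,0,0,0],
  [0,-12,-28,0,0,0,0],
  [0,-12,-28,10,0,0,0],
  [0,-12,-28,20,0,0,0],
  [0,0,0,15,0,0,0],
  [0,0,0,0,0,0,0],
  [0,0,0,0,0,0,0],
])

```text
clock: 7.3
tool_pos: [0.6067, 0.0919, 0.1021]
eef_rot: [-0.688, 0.725, -0.002, -0.006]
contact_force: [0.2, 0.6, 0.9]
opening: 0.006
```

```bash
python3 -c "
from h import *
need([.611,.1155,.046],-91.5)"
```

```text
t 7.3 pos [0.6067 0.0919 0.1021] F [0.22 0.61 0.85] op 0.01
shift now-axes mm [-24.5  -3.4  55.8] shift target-axes [-23.7  -3.7  56.1] turn [ 0.0061 -0.0111 -0.0264]
```

>>> play_rows([
  [0,-12,-2,0,0.006,-0.011,-0.026],
  [0,-12,-2,5,0,0,0],
  [0,0,0,10,0,0,0],
  [0,0,0,10,0,0,0],
  [0,0,0,10,0,0,0],
  [0,0,0,0,0,0,0],
  [0,0,0,0,0,0,0],
  [0,0,0,0,0,0,0],
])

```text
clock: 8.3
tool_pos: [0.6111, 0.1169, 0.0655]
eef_rot: [-0.698, 0.716, 0.0, 0.0]
contact_force: [-0.1, 0.8, 0.6]
opening: 0.005
```

```bash
python3 -c "
from h import *
need([.611,.1155,.046],-91.5)"
```

```text
t 8.3 pos [0.6111 0.1169 0.0655] F [-0.1   0.81  0.58] op 0.01
shift now-axes mm [ 1.4  0.1 19.5] shift target-axes [ 1.4  0.1 19.5] turn [-0.0003  0.0005  0.0013]
```

>>> play_rows([
  [0,1,0,5,0,0,0],
  [0,0,0,5,0,0,0],
  [0,0,0,4,0,0,0],
  [0,0,0,3,0,0,0],
  [0,0,0,3,0,0,0],
  [0,0,0,3,0,0,0],
  [0,0,0,3,0,0,0],
  [0,0,0,2,0,0,0],
])

```text
clock: 9.3
tool_pos: [0.6118, 0.1158, 0.0464]
eef_rot: [-0.698, 0.716, -0.0, 0.002]
contact_force: [-3.8, -0.7, 13.1]
opening: 0.011
```

```bash
python3 -c "
from h import *
need([.611,.1155,.046],-91.5)"
```

```text
t 9.3 pos [0.6118 0.1158 0.0464] F [-3.84 -0.71 13.07] op 0.01
shift now-axes mm [0.4 0.8 0.4] shift target-axes [0.4 0.8 0.4] turn [-0.0029  0.0017  0.0003]
```

>>> play_rows([
  [0,0,0,3,0,0,0],
  [0,0,0,3,0,0,0],
  [0,0,0,2,0,0,0],
  [0,0,0,2,0,0,0],
  [0,0,0,2,0,0,0],
  [0,0,0,2,0,0,0],
  [0,0,0,1,0,0,0],
  [0,0,0,0,0,0,0],
])

```text
clock: 10.3
tool_pos: [0.6118, 0.1159, 0.0466]
eef_rot: [-0.698, 0.716, -0.001, 0.003]
contact_force: [-0.7, -0.1, -0.8]
opening: 0.008
```

>>> play_rows([
  [0,0,0,-10,0,0,0],
  [0,0,0,-20,0,0,0],
  [0,0,0,-30,0,0,0],
  [0,-20,10,-15,0,0,0],
  [0,-30,25,0,0,0,0],
  [0,-30,25,0,0,0,0],
  [0,-20,10,0,0,0,0],
  [0,0,0,0,0,0,0],
])

```text
clock: 11.3
tool_pos: [0.5458, 0.2205, 0.1317]
eef_rot: [-0.697, 0.717, -0.003, 0.008]
contact_force: [0.5, -0.5, 0.2]
opening: 0.006
```

Run:
```python
from h import *
need([.452,.2835,.10],-91.5)
import cv2
a=r.snapshot("side")[:,:,::-1];b=r.snapshot("top")[:,:,::-1]
cv2.imwrite("pics/side3.png",a);cv2.imwrite("pics/top3.png",b)
a0=cv2.imread("pics/side0.png");b0=cv2.imread("pics/top0.png")
z=lambda g,x,y:cv2.resize(g[y-24:y+24,x-24:x+24],None,fx=6,fy=6,interpolation=cv2.INTER_CUBIC)
cv2.imwrite("pics/c3.png",np.vstack([np.hstack([z(b0,215,159),z(a0,203,230)]),np.hstack([z(b,215,159),z(a,203,230)])]))
```

```text
t 11.3 pos [0.5458 0.2205 0.1317] F [ 0.55 -0.5   0.19] op 0.01
shift now-axes mm [-60.1  96.1  30.6] shift target-axes [-60.5  95.5  31.7] turn [-0.0153  0.0069 -0.0023]
```

View pics/c3.png

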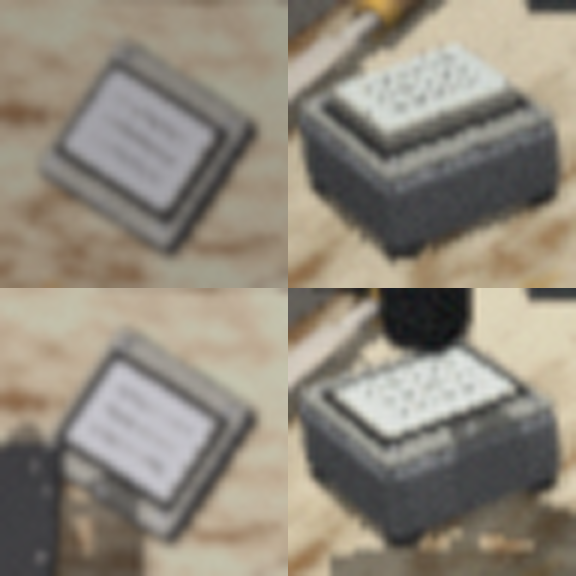

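View pics/top3.png

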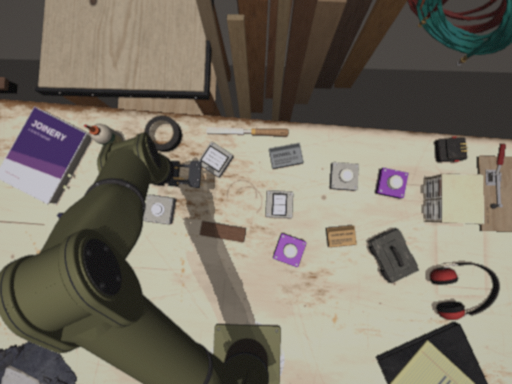

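The paddle is flush (TCP reached 46.4 mm) and nothing has moved. Next is the start button, after refining its centre.

Run:
```python
from h import *
print(back("top",139+17.35-.5,189+20.3-.5,.053),back("top",139+19.0-.5,189+20.5-.5,.043), proj("side",[.4515,.2835,.053]))
import cv2
a0=cv2.imread("pics/side0.png")
g=cv2.resize(a0[259:299,211:251],None,fx=10,fy=10,interpolation=cv2.INTER_CUBIC)
u=(proj("side",[.4515,.2835,.053])-[211,259]+.5)*10; cv2.circle(g,tuple(u.astype(int)),4,(0,0,255),-1); cv2.imwrite("pics/st.png",g)
```

```text
[0.45070111 0.28804879 0.053     ] [0.45036884 0.2859437  0.043     ] [231.71428606 269.57294615]
```

View pics/st.png

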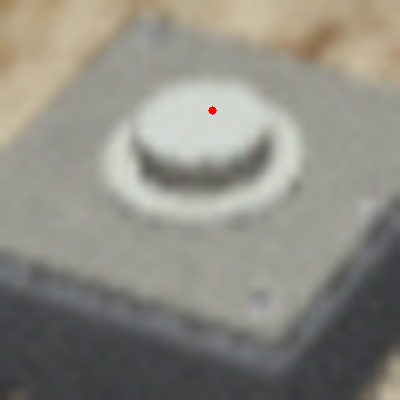

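>>> play_rows([
  [0,-15,24,0,-0.015,0,0],
  [0,-15,24,0,0,0,0],
  [0,-15,24,0,0,0,0],
  [0,-15,24,5,0,0,0],
  [0,0,0,10,0,0,0],
  [0,0,0,10,0,0,0],
  [0,0,0,0,0,0,0],
  [0,0,0,0,0,0,0],
])

```text
clock: 12.4
tool_pos: [0.4632, 0.2689, 0.1063]
eef_rot: [-0.687, 0.726, -0.004, 0.004]
contact_force: [-0.0, -1.0, 0.1]
opening: 0.006
```

```bash
python3 -c "
from h import *
need([.4515,.2845,.046],-91.5)"
```

```text
t 12.4 pos [0.4632 0.2689 0.1063] F [-0.02 -0.99  0.06] op 0.01
shift now-axes mm [-15.   13.2  60.1] shift target-axes [-15.3  12.1  60.3] turn [-0.011  -0.0007 -0.0292]
```

The button's centre is about (0.451, 0.2865).

>>> play_rows([
  [0,-8,6,0,-0.011,0,-0.029],
  [0,-9,6,8,0,0,0],
  [0,0,0,12,0,0,0],
  [0,0,0,12,0,0,0],
  [0,0,0,6,0,0,0],
  [0,0,0,0,0,0,0],
  [0,0,0,0,0,0,0],
  [0,0,0,0,0,0,0],
])

```text
clock: 13.4
tool_pos: [0.4517, 0.2872, 0.0654]
eef_rot: [-0.698, 0.716, -0.0, -0.0]
contact_force: [0.7, 0.7, 0.3]
opening: 0.007
```

```bash
python3 -c "
from h import *
need([.451,.2865,.046],-91.5)"
```

```text
t 13.4 pos [0.4517 0.2872 0.0654] F [0.73 0.74 0.33] op 0.01
shift now-axes mm [ 0.7  0.7 19.4] shift target-axes [ 0.8  0.7 19.4] turn [ 0.0004 -0.0007  0.0012]
```

>>> play_rows([
  [0,0.5,0.5,5,0,0,0],
  [0,0,0,5,0,0,0],
  [0,0,0,4,0,0,0],
  [0,0,0,3,0,0,0],
  [0,0,0,3,0,0,0],
  [0,0,0,3,0,0,0],
  [0,0,0,3,0,0,0],
  [0,0,0,2,0,0,0],
])

```text
clock: 14.4
tool_pos: [0.4518, 0.287, 0.0463]
eef_rot: [-0.698, 0.716, 0.0, 0.002]
contact_force: [-3.0, -1.6, 16.2]
opening: 0.006
```

>>> play_rows([
  [0,0,0,2,0,0,0],
  [0,0,0,2,0,0,0],
  [0,0,0,2,0,0,0],
  [0,0,0,2,0,0,0],
  [0,0,0,2,0,0,0],
  [0,0,0,2,0,0,0],
  [0,0,0,2,0,0,0],
  [0,0,0,2,0,0,0],
])

```text
clock: 15.4
tool_pos: [0.4517, 0.287, 0.0462]
eef_rot: [-0.697, 0.717, 0.001, 0.006]
contact_force: [-2.8, -1.9, 22.8]
opening: 0.005
```

>>> play_rows([
  [0,0,0,2,0,0,0],
  [0,0,0,2,0,0,0],
  [0,0,0,2,0,0,0],
  [0,0,0,2,0,0,0],
  [0,0,0,2,0,0,0],
  [0,0,0,2,0,0,0],
  [0,0,0,2,0,0,0],
  [0,0,0,2,0,0,0],
])

```text
clock: 16.4
tool_pos: [0.4517, 0.287, 0.0462]
eef_rot: [-0.697, 0.717, 0.001, 0.01]
contact_force: [-4.0, -2.1, 23.0]
opening: 0.005
```

Held over 2 s at 46.2 mm, which is fully down. Now lift straight up and clear the view.

>>> play_rows([
  [0,0,0,-8,0,0,0],
  [0,0,0,-20,0,0,0],
  [0,0,0,-40,0,0,0],
  [0,0,0,-40,0,0,0],
  [0,0,0,-40,0,0,0],
  [0,0,0,-20,0,0,0],
  [0,0,0,0,0,0,0],
  [0,0,0,0,0,0,0],
])

```text
clock: 17.4
tool_pos: [0.4488, 0.284, 0.2178]
eef_rot: [-0.697, 0.717, 0.001, 0.009]
contact_force: [-0.2, -0.4, 0.2]
opening: 0.004
```

Run:
```python
from h import *
need([.452,.2835,.10],-91.5)
import cv2
a=r.snapshot("side")[:,:,::-1];b=r.snapshot("top")[:,:,::-1]
cv2.imwrite("pics/side4.png",a);cv2.imwrite("pics/top4.png",b)
z=lambda x,y:cv2.resize(a[y-24:y+24,x-24:x+24],None,fx=6,fy=6,interpolation=cv2.INTER_CUBIC)
cv2.imwrite("pics/c4.png",np.vstack([np.hstack([z(231,283),z(203,230)]),np.hstack([z(277,204),z(270,175)])]))
```

```text
t 17.4 pos [0.4488 0.284  0.2178] F [-0.23 -0.35  0.2 ] op 0.0
shift now-axes mm [  2.2  -1.9 117.8] shift target-axes [  0.5  -3.2 117.8] turn [-0.0107  0.0146 -0.0016]
```

View pics/c4.png

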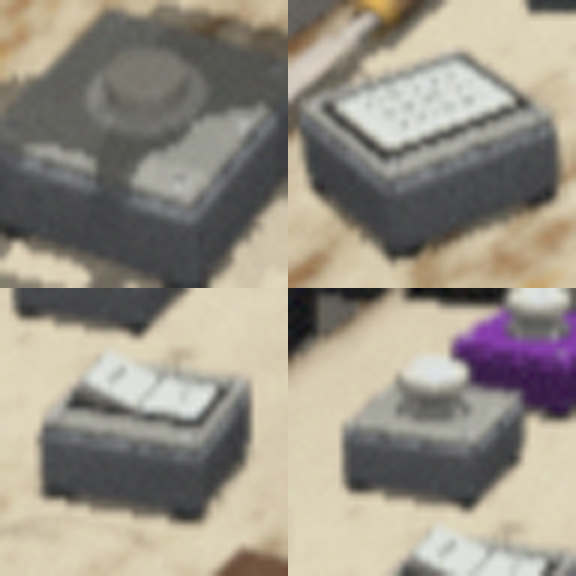

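View pics/side4.png

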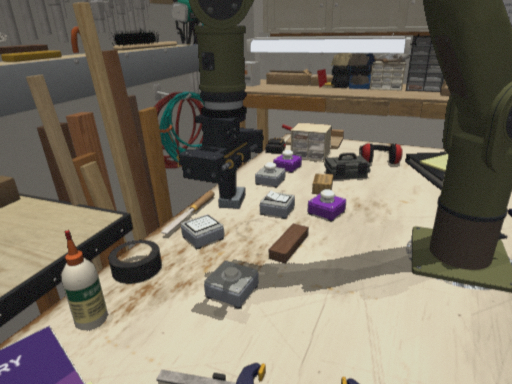

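The rocker is over at (277,204), the paddle is down at (203,230) and the start button is back up at (231,275). The stop button is untouched at (270,175), everything is in place and the arm is clear, so I'm handing in.

```bash
python3 -c "
from plant import r
print(r.finish_job())"
```

```text
the job is handed in; nothing more can be done
None
```

I started the saw in the set order and handed the job in at about 17.5 s, but no verdict was reported, so success rests on my own checks.

1. **Rocker:** I pushed its raised half, on the side facing the robot, down to level. The fingertips bottomed at 45.3 mm, and the pictures afterwards show the far half raised.
2. **Paddle:** I pressed it to 46.4 mm, close to its 46 mm end, and it stayed down in the last pictures.
3. **Start button:** I held it at 46.2 mm for about 2 s, longer than the second asked, then let go. The side view shows it back up.

The last pictures show the stop button up and untouched, and no box or bystander visibly moved. The arm is clear, with about zero force on the tool.

Two things did not go as planned:
- **First rocker approach:** it drifted 9 mm sideways and touched lightly at 2 N, so I lifted and recentred before pressing.
- **Rocker press:** it peaked at about 52 N at the wrist, harder than planned but under the 120 N limit. It was the fingertips that pressed, not the gripper's body.

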